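Lay the engine bracket down on the magnetic plate and switch the magnet on

ROBOT

A 7-joint arm with a two-finger parallel gripper is mounted at the origin on the work surface. World frame = base frame: x ahead of the robot, y to its left, z up, the work surface at z = 0. Lengths are in m, angles in rad, forces in N, time in s.
With the tool pointing down it reaches from about 0.35 to 0.9 m from the base axis. Payload 8.1 kg.
Tool frame: the origin (TCP) lies between the finger pads; the fingertips stand 11 mm ahead of it and the grasp point (between the pads) lies 8 mm behind it (manip.tip_reach is the distance from the TCP to the fingertips, in m); z points along the fingers, y is the line along which they close (so a half turn about z gives the same grasp; the last joint's range is limited). The gripper opens to 92 mm and grips with 3 to 60 N. Pads are 19 mm wide; open, the fingers measure 130 mm over their backs; the gripper's body (75 mm by 190 mm) begins 47 mm behind the grasp point.
Start: joints at [-1.332, 0.434, 0.025, 1.573, -0.012, 1.134, -0.075], TCP at [0.21, 0.589, 0.208] pointing down, gripper open.
Joint ranges: [-2.62, 2.62], [-0.44, 2.09], [-1.27, 1.32], [0.08, 2.57], [-1.32, 4.46], [0.12, 2], [-2.74, 2.74]. Speed limits (rad/s): [2.22, 2.22, 3.01, 3.01, 3.14, 3.14, 3.14].

INTERFACE

Orientations are given as a rotation vector (axis times angle).
In Python, from bench import manip, viewer, workorder gives the robot as it stands.
- The arm moves only by the tool carry_out, never from a script. Its argument "commands" is a list that holds one entry, the list of rows, each a list of 7 numbers: the turn, a rotation vector about the tool's x, y, z in degrees, then the shift along the tool's x, y, z in mm, then the gripper's target within -1 to 1 (fully open at 1, half-way at 0, shut at -1). In form: [[[ax, ay, az, x, y, z, claw], ...]]. A call has 1 to 20 rows; each row shifts and turns the commanded pose from where the row before left it, along the tool's axes as they then stand; what a row does not reach is not made up. A row lasts 1/12 s, in which the tool goes at most 41.7 mm and 7.16 degrees, less where a joint would pass 70% of its speed; a pose out of reach is approached as far as the arm can. A call is refused whole if a number of a shift passes 41.7 or a number of a turn 7.16, either way. A call with a gripper value outside its range is refused whole. The fingers move at their own pace and stop on an object; "squeeze" is the grip in N (left out, the last holds). Time passes only in rows, so rows that do not move let the fingers close. It gives the time, the measured TCP pose, the force, the opening and the grip force at its end, in the units of the state.
- manip.state(): the state, without advancing time (a new reading comes with each control period).
- viewer.snapshot(name): name is "side" or "top"; returns the picture (480x640x3 uint8, red, green, blue); there is no depth.
- viewer.camera_params(name): a dict with "fx", "fy", "cx", "cy" (pixels), "R" (3x3) and "t" (3): a world point X has camera coordinates R X + t. Camera axes: x right, y down, z forward; pixel columns grow to the right and rows downward; lengths in m; the calibration is good to about 2 mm. A picture is of the moment at which its call begins. camera_params takes no time and is no camera call.
- workorder.job_done(): hands the job in; it is judged then, once.
The state is a dict: "clock": time; "joint_positions": joint angles; "dq": joint speeds; "effort": joint torques, N m; "tool_pos": TCP position; "tool_rot": TCP orientation; "force": force on the tool from outside, world axes, zero at the start; "torque": the same for the moment, N m; "finger_gap": finger opening in m; "finger_force": force on a finger pad.
Only numpy, scipy, OpenCV 4.12 (cv2) and the standard library are available. Lean on these libraries where they do the work, as an engineer would, in place of code of your own. Each camera call takes 0.05 s, during which the arm holds its last target. There are 200 camera calls.

TASK

The large steel angle bracket stands on its short leg on the magnetic work-holding plate. Tip it over about its corner so that it lies on the plate on its long leg, short leg pointing up, lowering it gently all the way instead of letting it fall over. Only then swing the plate's rotary handle from off fully round to on; leave the other things where they are.

Things in the scene. Friction and masses are not known exactly. Their poses are not given: they have to be found in the camera images.
- plate: magnetic work-holding plate fixed to the bench: dark steel block 160 (own x) x 300 (own y) x 50 mm high with thin brass strips across its flat top, and a grey handle block 110 (x) x 60 (y) x 50 mm high joined to its +y end. Origin: centre of the underside of the 160 x 300 block, on the bench; z up; own y roughly to the robot's left.
- plate_top (a point): centre of the plate's top face, 50 mm above the bench; axes as the plate's.
- bracket: large L-shaped angle bracket, plain steel, 6 mm thick, 50 mm wide, about 0.43 kg. Origin: outer corner edge, mid-width. Own x runs along the outer face of the short leg (55 mm), z along that of the long leg (130 mm); the thickness lies to +z and +x of these. Start: loose on the plate on its short leg, z up, x roughly to the plate's +y. Finished: x up, z level, roughly to the plate's -y.
- bracket_toe (a point): free end of the bracket's long leg: on its outer face, mid-width, 130 mm from the corner. Pushed near here towards the bracket's own -x it tips about its corner without slipping; it balances 12 degrees from upright and falls by itself beyond. A free fall from there ends at 12 rad/s: too hard. Letting it drop only the last 15 degrees (7 to 8 rad/s) is gentle.
- handle (a joint): rotary handle on the handle block, turning about an upright axis through handle_pivot, rad. 0 = off (arm along the plate's -x, roughly to the robot), 1.57 = on (arm along the plate's +y, away from the plate); clockwise seen from above, between solid stops. It starts within 0.25 of off, stays where it is left, and takes about 4 N at the knob.
- handle_knob (a point): top of the handle's upright black knob: 18 mm diameter, its top 105 mm above the bench, free to grasp or push over its upper 38 mm; its axis is 60 mm from the pivot and it turns about with the arm. The flat steel arm below it is 9 mm thick, its top 67 mm above the bench.
- handle_pivot (a point): the handle's turning axis, at the top of the handle block, 50 mm above the bench; axes as the plate's.
- bush: bystander: small brass flanged bush, 28 mm flange, 22 mm high, standing on the plate near its far (+x) edge. Origin: centre of its underside.
- spanner: bystander: spanner lying on the bench beyond the plate.
- screwdriver: bystander: screwdriver lying on the bench at the robot's left.
- spray_can: bystander: spray can 64 mm diameter, 190 mm high, standing at the left. Origin: centre of its underside.
- small_angle: bystander: small angle piece with 40 mm legs, 30 mm wide, standing on the bench beyond the plate.
- flywheel: bystander: aluminium flywheel 120 mm diameter, 34 mm high, lying on the bench at the right.
- bearing: bystander: ball bearing ring 52 mm diameter, 15 mm high, lying on the bench at the right.

How it is judged:
On the way, in this order (a step that is already met when the one before it is completed fails the run):
1. the bracket lies on the plate on its long leg, short leg up (angle between bracket's own x axis and vertical below 0.08 rad and z of bracket in the frame of plate_top between -0.006 and 0.006 m and x of bracket in the frame of plate between -0.08 and 0.08 m and y of bracket in the frame of plate between -0.15 and 0.15 m and x of bracket_toe in the frame of plate between -0.08 and 0.08 m and y of bracket_toe in the frame of plate between -0.15 and 0.15 m and angular speed of bracket below 0.3 rad/s), for 0.2 s.
2. the handle is then turned fully to on (value of joint handle above 1.45 rad), for 0.2 s.
At the end, for the whole second after the job is handed in: Bracket at rest on its long leg: short leg within 0.08 rad of vertical, corner within 6 mm of the plate top in height, middles of its corner edge and long-leg end over the plate top. Handle on (above 1.45 rad) (angle between bracket's own x axis and vertical below 0.08 rad and z of bracket in the frame of plate_top between -0.006 and 0.006 m and x of bracket in the frame of plate between -0.08 and 0.08 m and y of bracket in the frame of plate between -0.15 and 0.15 m and x of bracket_toe in the frame of plate between -0.08 and 0.08 m and y of bracket_toe in the frame of plate between -0.15 and 0.15 m and value of joint handle above 1.45 rad and linear speed of bracket below 0.02 m/s); the robot touches nothing.
It fails at once if the bracket falls over freely (it turns faster than 10 rad/s) instead of being lowered (angular speed of bracket above 10 rad/s).
It fails at once if a bystander is moved by more than 30 mm (distance of any of bush, spanner, screwdriver, spray_can, small_angle, flywheel, bearing from where it was at the start of the episode above 0.03 m).
It also fails if it takes over 62 s, if anything falls off the work surface, if the arm or the gripper's body presses on something with over 40 N, if the wrist force passes 120 N, or if a joint passes its speed limit or range.

## Working session

There is one attempt and no reset: what is moved stays moved. The work goes in short steps, Python scripts to look and compute and a tool call to move; the robot and the scene stay as the last step left them, time stands still between calls to the robot, and variables do not carry over. Pictures are saved under pics/ and viewed, at most 10 in all, crops included, and the job is handed in when it is done.

Besides the shell and the picture viewer there is one more tool, called after "Emit:" as name(argument=value, ...), one argument or row to a line, values as JSON. carry_out: Moves the arm, as the interface text tells. Its arguments: {"type":"object","properties":{"commands":{"type":"array","items":{"type":"array","items":{"type":"array","items":{"type":"number"}}}},"squeeze":{"type":"number"}},"required":["commands"]}

```bash
mkdir -p pics
python3 - <<'E'
from bench import manip, viewer
import cv2,json
for n in("side","top"):
    cv2.imwrite(f"pics/{n}0.png",viewer.snapshot(n)[:,:,::-1]); print(n,viewer.camera_params(n))
s=manip.state();print(s["clock"],s["tool_pos"],s["tool_rot"],s["finger_gap"],manip.tip_reach)
E
```

```text
side {'fx': 523.75698900896, 'fy': 523.75698900896, 'cx': 319.87097739692905, 'cy': 240.98408871537143, 'R': array([[ 0.85783724, -0.51372079,  0.01436072],
       [-0.26962375, -0.47366887, -0.83841567],
       [ 0.43751379,  0.71535219, -0.54484212]]), 't': array([-0.51531033,  0.26448866,  1.13437966])}
top {'fx': 435.4680008370359, 'fy': 435.4680008370359, 'cx': 304.88182932361394, 'cy': 237.91227272856196, 'R': array([[-0.00743955, -0.99978389, -0.01941202],
       [-0.9926496 ,  0.00972868, -0.12063217],
       [ 0.12079496,  0.01837188, -0.99250746]]), 't': array([0.00317702, 0.5988211 , 1.14094761])}
0.1 [0.20934131 0.58839395 0.20705973] [-5.34367822e-01 -3.09564767e+00  2.11488466e-03] 0.09161962390170635 0.011
```

View pics/side0.png

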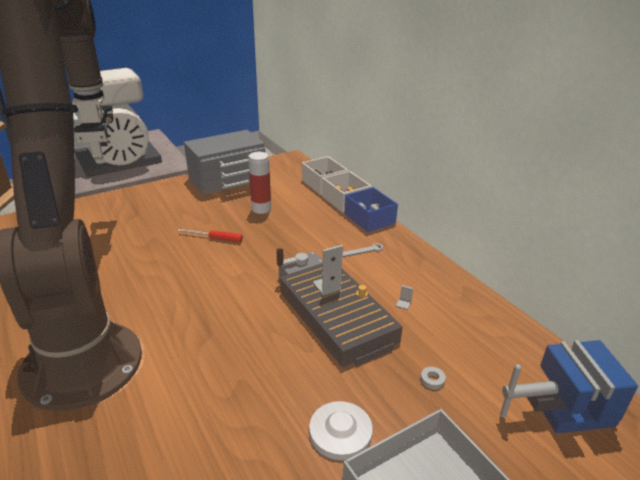

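View pics/top0.png

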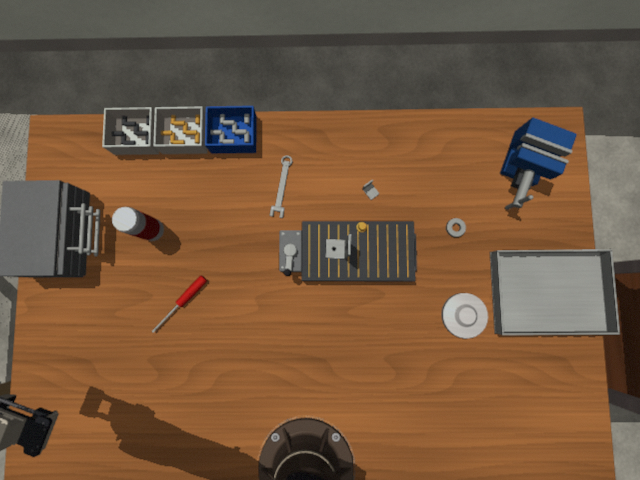

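The side view shows the bracket at about (328,272) and the knob at (280,257). In the top view the plate spans columns 302–415 and rows 221–282, the knob is at (287,270), the bracket's long leg is at column ~350, and the bush is at (362,227). Next I'll enlarge both.

Run:
```python
import cv2,numpy as np
a=cv2.imread("pics/top0.png")[210:295,270:425]; b=cv2.imread("pics/side0.png")[230:370,265:410]
cv2.imwrite("pics/c.png",cv2.resize(a,None,fx=5,fy=5,interpolation=cv2.INTER_CUBIC))
cv2.imwrite("pics/d.png",cv2.resize(b,None,fx=4,fy=4,interpolation=cv2.INTER_CUBIC))
```

```text
(no output)
```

View pics/c.png

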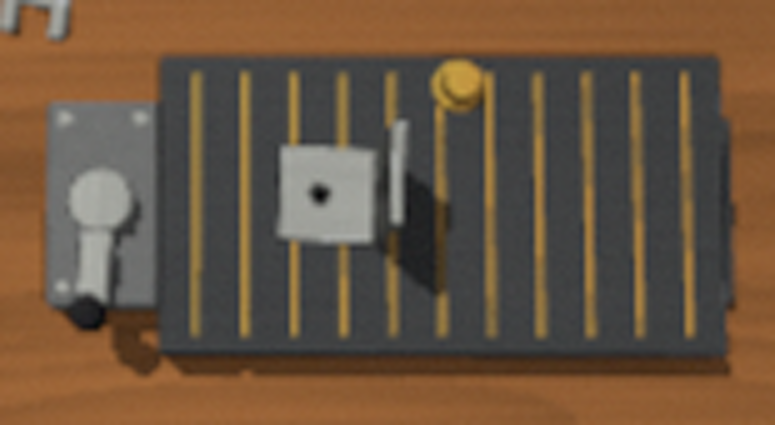

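View pics/d.png

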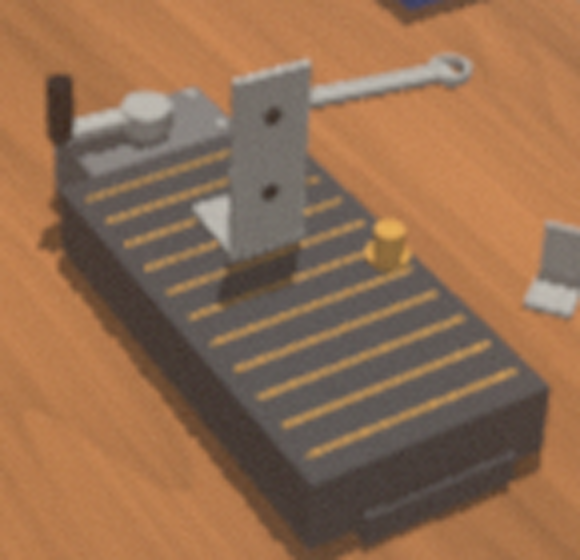

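The top crop shows plate corners at about (160,57), (718,57), (725,352) and (160,352). The short leg's face corners are (281,145), (376,150), (373,243) and (277,237), the long leg's top edge is x 390–408, y 121–223, and the knob is at (88,312). In the side crop the long leg's top corners are (232,78) and (310,63), its base corners are (236,258) and (303,238), and the knob top is (60,80).

```bash
cat > h.py <<'E'
import numpy as np
from bench import viewer
P={n:viewer.camera_params(n) for n in("top","side")}
def ray(n,u,v):
    p=P[n]; d=np.array([(u-p["cx"])/p["fx"],(v-p["cy"])/p["fy"],1])
    return -p["R"].T@p["t"], p["R"].T@d
def onz(n,uv,z):
    c,d=ray(n,*uv); return c+d*(z-c[2])/d[2]
def tri(a,b):
    c1,d1=ray("top",*a);c2,d2=ray("side",*b)
    s=np.linalg.lstsq(np.c_[d1,-d2],c2-c1,rcond=None)[0]
    p,q=c1+d1*s[0],c2+d2*s[1]; return (p+q)/2,np.linalg.norm(p-q)
def proj(n,X):
    p=P[n];c=p["R"]@X+p["t"];return np.array([p["fx"]*c[0]/c[2]+p["cx"],p["fy"]*c[1]/c[2]+p["cy"]])
T=lambda x,y:(270+(x-2)/5,210+(y-2)/5)
S=lambda x,y:(265+(x-1.5)/4,230+(y-1.5)/4)
E
python3 - <<'E'
from h import *
np.set_printoptions(precision=4,suppress=True)
for m,z,l in(("plate",.05,[(160,57),(718,57),(725,352),(160,352)]),("short",.056,[(281,145),(376,150),(373,243),(277,237)]),("legtop",.18,[(395,121),(408,121),(403,223),(390,223)]),("knob",.105,[(88,312)]),("cap",.08,[(101,199)]),("block",.05,[(48,103),(48,305)]),("bush",.072,[(460,80)])):
    print(m,*[onz("top",T(*q),z) for q in l])
for m,z,l in(("plate",.05,[(65,190),(316,483),(547,388),(222,98)]),("legtop",.18,[(232,78),(310,63)]),("legbase",.05,[(236,258),(303,238)]),("knob",.105,[(60,80)]),("cap",.08,[(148,100)])):
    print("s",m,*[onz("side",S(*q),z) for q in l])
print(tri(T(88,312),S(60,80)),tri(T(101,199),S(148,98)))
E
```

```text
plate [0.643  0.0062 0.05  ] [ 0.6398 -0.292   0.05  ] [ 0.4829 -0.2898  0.05  ] [0.4853 0.0073 0.05  ]
short [ 0.594  -0.0579  0.056 ] [ 0.5909 -0.1082  0.056 ] [ 0.5415 -0.1057  0.056 ] [ 0.5451 -0.0551  0.056 ]
legtop [ 0.5901 -0.1083  0.18  ] [ 0.5901 -0.1144  0.18  ] [ 0.5416 -0.1111  0.18  ] [ 0.5417 -0.105   0.18  ]
knob [0.5043 0.042  0.105 ]
cap [0.5639 0.0366 0.08  ]
block [0.6187 0.0665 0.05  ] [0.5105 0.0665 0.05  ]
bush [ 0.6256 -0.1517  0.072 ]
s plate [0.4859 0.001  0.05  ] [ 0.4827 -0.2936  0.05  ] [ 0.6351 -0.2965  0.05  ] [0.6245 0.0398 0.05  ]
s legtop [ 0.5408 -0.1073  0.18  ] [ 0.588  -0.1163  0.18  ]
s legbase [ 0.544  -0.1109  0.05  ] [ 0.5897 -0.1148  0.05  ]
s knob [0.5039 0.0395 0.105 ]
s cap [0.559  0.0242 0.08  ]
(array([0.5047, 0.042 , 0.1033]), np.float64(0.0006801820954171528)) (array([0.5652, 0.0367, 0.0719]), np.float64(0.0012595527151572994))
```

```bash
cat >> h.py <<'E'
from bench import manip
from scipy.spatial.transform import Rotation as Ro
def plan(p,R,N,s=None):
    "constant body-frame row (deg, mm) reaching pose p,R in N rows"
    s=s or manip.state(); R0=Ro.from_rotvec(s["tool_rot"]); p0=np.array(s["tool_pos"])
    w=(R0.inv()*R).as_rotvec()/N
    M=sum(Ro.from_rotvec(w*k).as_matrix() for k in range(N))
    d=np.linalg.solve(M,R0.inv().apply(np.array(p)-p0))
    return np.r_[np.degrees(w),d*1e3]
def tool(th,yaw=-3.6):
    "tool y along bracket width, tipped th deg about it from pointing down"
    y=np.array([np.cos(np.radians(yaw)),np.sin(np.radians(yaw)),0]);z=Ro.from_rotvec(y*np.radians(th)).apply([0,0,-1])
    return Ro.from_matrix(np.c_[np.cross(y,z),y,z])
E
python3 - <<'E'
from h import *
np.set_printoptions(precision=2,suppress=True)
print(onz("top",(125,215),.19))
s=manip.state(); s=dict(s); s["tool_pos"]=np.array(s["tool_pos"])+[0,0,.08]
print(plan([.566,-.09,.29],tool(-30),30,s))
E
```

```text
[0.64 0.42 0.19]
[  0.64  -0.85   2.41 -26.59  -3.31   6.98]
```

Emit:
carry_out(
  commands=[
    [[0, 0, 0, 0, 0, -40, 1], [0, 0, 0, 0, 0, -40, 1], [0.64, -0.85, 2.4, -26.6, -3.3, 7, 1], [0.64, -0.85, 2.4, -26.6, -3.3, 7, 1], [0.64, -0.85, 2.4, -26.6, -3.3, 7, 1], [0.64, -0.85, 2.4, -26.6, -3.3, 7, 1], [0.64, -0.85, 2.4, -26.6, -3.3, 7, 1], [0.64, -0.85, 2.4, -26.6, -3.3, 7, 1], [0.64, -0.85, 2.4, -26.6, -3.3, 7, 1], [0.64, -0.85, 2.4, -26.6, -3.3, 7, 1], [0.64, -0.85, 2.4, -26.6, -3.3, 7, 1], [0.64, -0.85, 2.4, -26.6, -3.3, 7, 1], [0.64, -0.85, 2.4, -26.6, -3.3, 7, 1], [0.64, -0.85, 2.4, -26.6, -3.3, 7, 1], [0.64, -0.85, 2.4, -26.6, -3.3, 7, 1], [0.64, -0.85, 2.4, -26.6, -3.3, 7, 1], [0.64, -0.85, 2.4, -26.6, -3.3, 7, 1]],
  ],
)

```text
clock: 1.52
tool_pos: [0.5011, 0.3058, 0.2328]
tool_rot: [1.381, 2.593, -0.297]
force: [-0.1, -0.3, -0.0]
finger_gap: 0.0921
finger_force: 0.0
```

Run:
```python
from h import *
np.set_printoptions(precision=2,suppress=True)
print(manip.state()["joint_positions"]);print(plan([.566,-.09,.29],tool(-30),15))
```

```text
[-1.02  0.43  0.32  1.58  0.12  1.27 -0.16]
[  0.64  -0.86   2.4  -26.45  -3.37   6.92]
```

Emit:
carry_out(
  commands=[
    [[0.64, -0.86, 2.4, -26.5, -3.4, 7, 1], [0.64, -0.86, 2.4, -26.5, -3.4, 7, 1], [0.64, -0.86, 2.4, -26.5, -3.4, 7, 1], [0.64, -0.86, 2.4, -26.5, -3.4, 7, 1], [0.64, -0.86, 2.4, -26.5, -3.4, 7, 1], [0.64, -0.86, 2.4, -26.5, -3.4, 7, 1], [0.64, -0.86, 2.4, -26.5, -3.4, 7, 1], [0.64, -0.86, 2.4, -26.5, -3.4, 7, 1], [0.64, -0.86, 2.4, -26.5, -3.4, 7, 1], [0.64, -0.86, 2.4, -26.5, -3.4, 7, 1], [0.64, -0.86, 2.4, -26.5, -3.4, 7, 1], [0.64, -0.86, 2.4, -26.5, -3.4, 7, 1], [0.64, -0.86, 2.4, -26.5, -3.4, 7, 1], [0.64, -0.86, 2.4, -26.5, -3.4, 7, 1], [0.64, -0.86, 2.4, -26.5, -3.4, 7, 1], [0, 0, 0, 0, 0, 0, 1], [0, 0, 0, 0, 0, 0, 1], [0, 0, 0, 0, 0, 0, 1]],
  ],
)

```text
clock: 3.02
tool_pos: [0.5662, -0.0886, 0.2885]
tool_rot: [1.99, 1.876, -0.531]
force: [0.4, 0.4, -0.1]
finger_gap: 0.0919
finger_force: 0.0
```

Run:
```python
from h import *
import cv2
np.set_printoptions(precision=2,suppress=True)
print(manip.state()["joint_positions"]);print(plan([.566,-.1135,.153],tool(-30),12))
a=viewer.snapshot("side")[100:340,180:460,::-1];cv2.imwrite("pics/e.png",cv2.resize(a,None,fx=2,fy=2))
```

```text
[-0.72  0.39  0.64  1.67  0.3   1.27 -0.28]
[ 0.01 -0.01  0.02  3.84  0.11 10.82]
```

View pics/e.png

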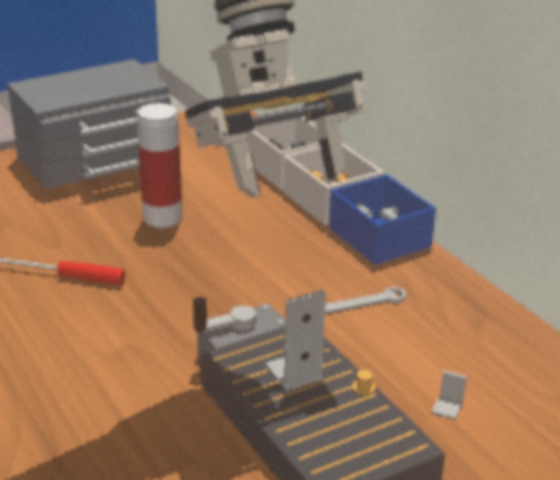

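The gripper is open, level across and above the bracket. Its fingertips are at about (250,190) and (330,170) in the crop, matching the projected TCP at (298,202). I'll descend.

Emit:
carry_out(
  commands=[
    [[0, 0, 0, 3.8, 0, 10.8, 1], [0, 0, 0, 3.8, 0, 10.8, 1], [0, 0, 0, 3.8, 0, 10.8, 1], [0, 0, 0, 3.8, 0, 10.8, 1], [0, 0, 0, 3.8, 0, 10.8, 1], [0, 0, 0, 3.8, 0, 10.8, 1], [0, 0, 0, 3.8, 0, 10.8, 1], [0, 0, 0, 3.8, 0, 10.8, 1], [0, 0, 0, 3.8, 0, 10.8, 1], [0, 0, 0, 3.8, 0, 10.8, 1], [0, 0, 0, 3.8, 0, 10.8, 1], [0, 0, 0, 3.8, 0, 10.8, 1], [0, 0, 0, 0, 0, 0, 1], [0, 0, 0, 0, 0, 0, 1]],
  ],
)

```text
clock: 4.23
tool_pos: [0.5646, -0.113, 0.1531]
tool_rot: [1.988, 1.878, -0.533]
force: [0.5, 0.3, 0.5]
finger_gap: 0.0918
finger_force: 0.0
```

Run:
```python
from h import *
import cv2
np.set_printoptions(precision=2,suppress=True)
print(plan([.566,-.1135,.153],tool(-30),1))
a=viewer.snapshot("side")[200:310,265:405,::-1];b=viewer.snapshot("top")[200:310,270:410,::-1]
cv2.imwrite("pics/f.png",cv2.resize(np.vstack([a,b]),None,fx=2.7,fy=2.7,interpolation=cv2.INTER_CUBIC))
```

```text
[ 0.09 -0.04  0.31 -0.36  1.41  0.29]
```

View pics/f.png

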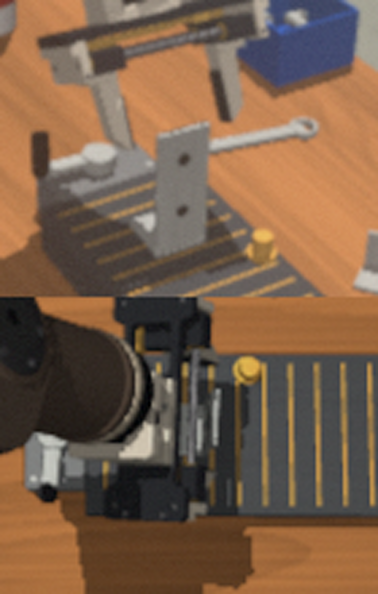

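The fingers sit on either side of the bracket, but in this crop the tips, at about (118,148) and (228,118), look high. I'll project the expected fingertip points to check.

Run:
```python
from h import *
import cv2
np.set_printoptions(precision=1,suppress=True)
s=manip.state();R=Ro.from_rotvec(s["tool_rot"]);p=np.array(s["tool_pos"])
pts=[("tcp",p)]+[("tip%d"%k,p+R.apply([0,k*.055,.011])) for k in(-1,1)]+[("tl",np.array([.5416,-.111,.18])),("tr",np.array([.590,-.1145,.18]))]
im=viewer.snapshot("side")[:,:,::-1].copy()
im2=cv2.resize(im[180:330,255:405],None,fx=5,fy=5,interpolation=cv2.INTER_CUBIC)[:600]
for n,q in pts:
    u=proj("side",q);print(n,u,proj("top",q)); cv2.circle(im2,tuple(int(v) for v in (u-[255,180])*5),4,(0,0,255),-1)
cv2.imwrite("pics/g.png",im2)
```

```text
tcp [332.8 256.7] [349.9 245.4]
tip-1 [312.7 267.5] [351.  268.4]
tip1 [354.1 255.3] [352.7 223.6]
tl [323.8 249.8] [350.2 254.2]
tr [342.4 244.8] [351.2 233.8]
```

View pics/g.png

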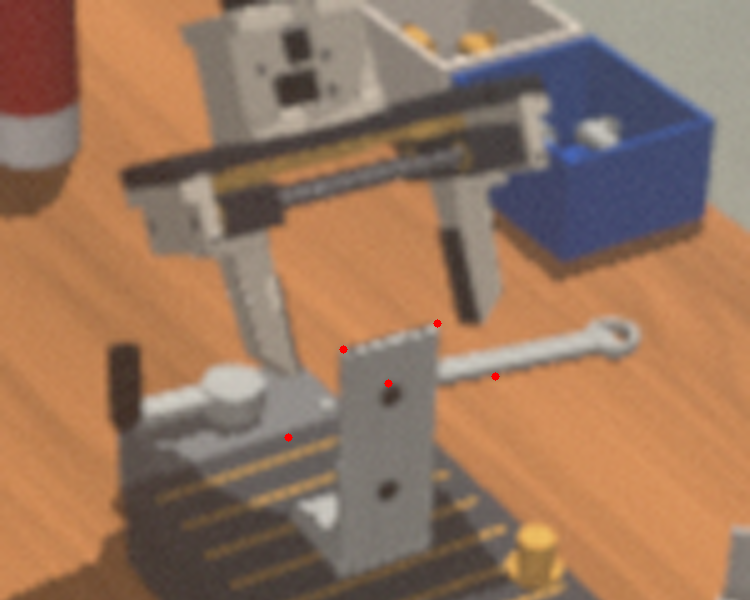

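The seen tips, at about (288,372) and (480,318), lie ~12 px above the projections. I'll check the top view to resolve this.

Run:
```python
from h import *
import cv2
s=manip.state();R=Ro.from_rotvec(s["tool_rot"]);p=np.array(s["tool_pos"])
im=viewer.snapshot("top")[:,:,::-1]
o=np.array([310,200]);im2=cv2.resize(im[200:285,310:410],None,fx=7,fy=7,interpolation=cv2.INTER_CUBIC)
for k in(-1,1):
    u=proj("top",p+R.apply([0,k*.055,.011])); cv2.circle(im2,tuple(int(v) for v in (u-o)*7),4,(0,0,255),-1)
cv2.imwrite("pics/i.png",im2)
```

```text
(no output)
```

View pics/i.png

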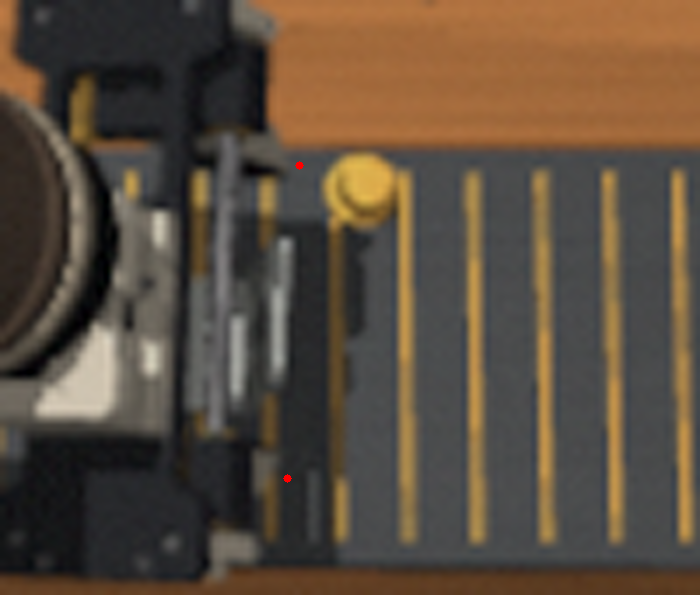

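Run:
```python
from h import *
np.set_printoptions(precision=4,suppress=True)
s=manip.state();R=Ro.from_rotvec(s["tool_rot"]);p=np.array(s["tool_pos"])
for k,a,b in((1,(350.2,222.9),(351,243)),(-1,(348.3,267),(312.6,254))):
    X,r=tri(a,b);print(X,r,"expected",p+R.apply([0,k*.055,.011]),"in tool axes",R.inv().apply(X-p))
```

```text
[ 0.6163 -0.1126  0.1754] 0.001499106949718224 expected [ 0.6199 -0.122   0.1447] in tool axes [-0.0074  0.0508 -0.0202]
[ 0.513  -0.107   0.1756] 0.002619129991642064 expected [ 0.5101 -0.1156  0.1445] in tool axes [-0.0079 -0.0526 -0.0203]
```

Emit:
carry_out(
  commands=[
    [[0, 0, 0.3, 0, 1.4, 4, 0.6], [0, 0, 0, 0, 0, 4, 0.5], [0, 0, 0, 0, 0, 4, 0.4], [0, 0, 0, 0, 0, 5, 0.4], [0, 0, 0, 0, 0, 0, 0.4], [0, 0, 0, 0, 0, 0, 0.4], [0, 0, 0, 0, 0, 0, 0.4], [0, 0, 0, 0, 0, 0, 0.4]],
  ],
)

```text
clock: 5.1
tool_pos: [0.5658, -0.1222, 0.1388]
tool_rot: [1.993, 1.87, -0.53]
force: [-0.4, 0.0, -0.3]
finger_gap: 0.0644
finger_force: 0.0
```

Run:
```python
from h import *
import cv2
s=manip.state();R=Ro.from_rotvec(s["tool_rot"]);p=np.array(s["tool_pos"])
o=[]
for n,(x,y) in(("side",(295,215)),("top",(325,215))):
    im=cv2.resize(viewer.snapshot(n)[y:y+60,x:x+80,::-1],None,fx=5,fy=5,interpolation=cv2.INTER_CUBIC)
    for k in(-1,1):
        u=proj(n,p+R.apply([0,k*(s["finger_gap"]/2+.0),.011-.031]));cv2.circle(im,tuple(int(v) for v in (u-[x,y])*5),3,(0,0,255),-1)
    o.append(im)
cv2.imwrite("pics/j.png",np.vstack(o))
```

```text
(no output)
```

View pics/j.png

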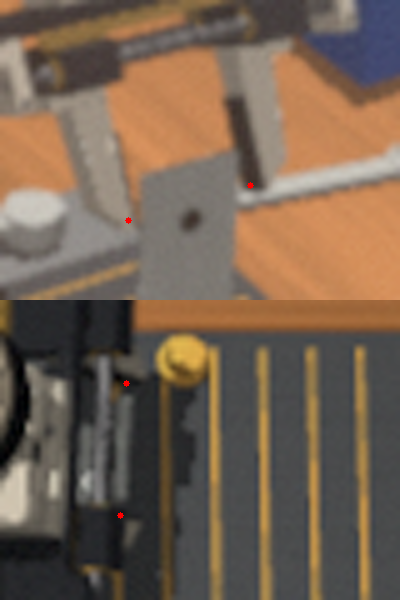

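The dots, drawn with a −31 mm tool-z correction, land on the real fingertips: side (128,220) and (255,186), top (125,383) and (122,515). So the real gripper sits 31 mm behind the reported TCP along tool z, and I'll allow for that. Next I'll lower 17 mm and close.

Emit:
carry_out(
  commands=[
    [[0, 0, 0, 0.5, 0, 5, 0.4], [0, 0, 0, 0.6, 0, 6, 0.4], [0, 0, 0, 0.6, 0, 6, 0.4], [0, 0, 0, 0, 0, 0, 0.2], [0, 0, 0, 0, 0, 0, 0], [0, 0, 0, 0, 0, 0, -0.2], [0, 0, 0, 0, 0, 0, -0.2], [0, 0, 0, 0, 0, 0, -0.2], [0, 0, 0, 0, 0, 0, -0.2], [0, 0, 0, 0, 0, 0, -0.2]],
  ],
  squeeze=20,
)

```text
clock: 6.03
tool_pos: [0.5651, -0.1291, 0.123]
tool_rot: [1.994, 1.87, -0.53]
force: [-0.6, -0.5, -4.1]
finger_gap: 0.0497
finger_force: 20.0
```

Run:
```python
from h import *
np.set_printoptions(precision=4,suppress=True)
s=manip.state();R=Ro.from_rotvec(s["tool_rot"]);p=np.array(s["tool_pos"])
print("G",p+R.apply([0,0,-.039]),R.as_matrix())
c=np.array([.566,-.1125,.05]); r=R.inv().apply(p-c); print("r",r)
for d in(2.5,): print((Ro.from_euler("y",d,degrees=True).apply(r)-r)*1e3)
```

```text
G [ 0.5662 -0.1097  0.1568] [[ 0.0558  0.998  -0.0294]
 [ 0.8649 -0.063  -0.498 ]
 [-0.4989  0.0023 -0.8667]]
r [-0.0508  0.0003 -0.055 ]
[-2.3503  0.      2.2692]
```

Emit:
carry_out(
  commands=[
    [[0, 2.5, 0, -2.35, 0, 2.27, -0.2], [0, 2.5, 0, -2.35, 0, 2.27, -0.2], [0, 2.5, 0, -2.35, 0, 2.27, -0.2], [0, 2.5, 0, -2.35, 0, 2.27, -0.2], [0, 2.5, 0, -2.35, 0, 2.27, -0.2], [0, 2.5, 0, -2.35, 0, 2.27, -0.2], [0, 2.5, 0, -2.35, 0, 2.27, -0.2], [0, 2.5, 0, -2.35, 0, 2.27, -0.2], [0, 0, 0, 0, 0, 0, -0.2], [0, 0, 0, 0, 0, 0, -0.2]],
  ],
)

```text
clock: 6.87
tool_pos: [0.5633, -0.1546, 0.1132]
tool_rot: [2.2, 2.06, -0.19]
force: [-1.5, -2.9, 3.2]
finger_gap: 0.0499
finger_force: 20.0
```

Run:
```python
from h import *
import cv2
np.set_printoptions(precision=4,suppress=True)
s=manip.state();R=Ro.from_rotvec(s["tool_rot"]);p=np.array(s["tool_pos"])
print(R.as_matrix()[:,2],"G",p+R.apply([0,0,-.039]),s["joint_positions"],s["torque"])
# expected bracket edges (20 deg tipped) on the picture
c=np.array([.566,-.1125,.05]);y=np.array([.998,-.062,0]);d=Ro.from_rotvec(y*np.radians(20)).apply([0,0,1])
x,yy=255,190
im=cv2.resize(viewer.snapshot("side")[yy:yy+120,x:x+160,::-1],None,fx=5,fy=5,interpolation=cv2.INTER_CUBIC)
for q in(c-.025*y,c+.025*y,c-.025*y+.13*d,c+.025*y+.13*d): cv2.circle(im,tuple(int(v) for v in (proj("side",q)-[x,yy])*5),4,(0,0,255),-1)
cv2.imwrite("pics/k.png",im)
```

```text
[-0.009  -0.1738 -0.9847] G [ 0.5636 -0.1479  0.1516] [-0.2382  0.4731  0.4159  1.8456 -0.0145  0.8434  0.0789] [-1.0691  0.6807 -0.0182]
```

View pics/k.png

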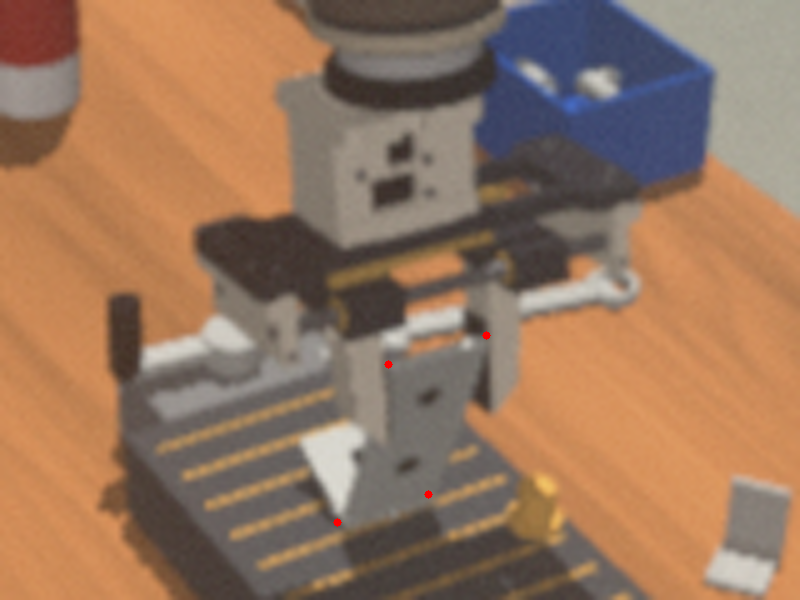

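The bracket is held between both fingers and tipped ~20°. Its top edge is at (388,364)–(475,342) and its corner is on the plate near (340,525), matching the predicted dots. I'll continue.

Emit:
carry_out(
  commands=[
    [[0, 2.5, 0, -2.35, 0, 2.27, -0.2], [0, 2.5, 0, -2.35, 0, 2.27, -0.2], [0, 2.5, 0, -2.35, 0, 2.27, -0.2], [0, 2.5, 0, -2.35, 0, 2.27, -0.2], [0, 2.5, 0, -2.35, 0, 2.27, -0.2], [0, 2.5, 0, -2.35, 0, 2.27, -0.2], [0, 2.5, 0, -2.35, 0, 2.27, -0.2], [0, 2.5, 0, -2.35, 0, 2.27, -0.2], [0, 2.5, 0, -2.35, 0, 2.27, -0.2], [0, 2.5, 0, -2.35, 0, 2.27, -0.2], [0, 0, 0, 0, 0, 0, -0.2], [0, 0, 0, 0, 0, 0, -0.2]],
  ],
)

```text
clock: 7.92
tool_pos: [0.5625, -0.1777, 0.0902]
tool_rot: [-2.153, -2.02, -0.284]
force: [-2.7, -4.4, 5.0]
finger_gap: 0.0494
finger_force: 20.0
```

Run:
```python
from h import *
np.set_printoptions(precision=4,suppress=True)
s=manip.state();R=Ro.from_rotvec(s["tool_rot"]);p=np.array(s["tool_pos"])
print(R.as_matrix()[:,2],"G",p+R.apply([0,0,-.039]),s["joint_positions"],s["torque"])
c=np.array([.566,-.1125,.05]);print(R.inv().apply(p-c))
```

```text
[ 0.0188  0.256  -0.9665] G [ 0.5618 -0.1877  0.1279] [ 0.2487  0.559   0.1889  1.7376 -0.4168  0.985   0.6056] [-1.1744  0.6015  0.2142]
[-0.0528  0.0008 -0.0556]
```

Emit:
carry_out(
  commands=[
    [[0, 2.5, 0, -2.35, 0, 2.27, -0.2], [0, 2.5, 0, -2.35, 0, 2.27, -0.2], [0, 2.5, 0, -2.35, 0, 2.27, -0.2], [0, 2.5, 0, -2.35, 0, 2.27, -0.2], [0, 2.5, 0, -2.35, 0, 2.27, -0.2], [0, 2.5, 0, -2.35, 0, 2.27, -0.2], [0, 2.5, 0, -2.35, 0, 2.27, -0.2], [0, 2.5, 0, -2.35, 0, 2.27, -0.2], [0, 2.5, 0, -2.35, 0, 2.27, -0.2], [0, 2.5, 0, -2.35, 0, 2.27, -0.2], [0, 2.5, 0, -2.35, 0, 2.27, -0.2], [0, 0, 0, 0, 0, 0, -0.2], [0, 0, 0, 0, 0, 0, -0.2]],
  ],
)

```text
clock: 9.0
tool_pos: [0.5617, -0.1863, 0.0552]
tool_rot: [-1.85, -1.74, -0.719]
force: [-1.7, 0.8, -2.2]
finger_gap: 0.0497
finger_force: 20.0
```

Run:
```python
from h import *
np.set_printoptions(precision=4,suppress=True)
s=manip.state();R=Ro.from_rotvec(s["tool_rot"]);p=np.array(s["tool_pos"])
print(R.as_matrix()[:,2],"G",p+R.apply([0,0,-.039]),s["joint_positions"],s["torque"])
c=np.array([.566,-.1125,.05]);print(R.inv().apply(p-c))
```

```text
[ 0.0417  0.674  -0.7375] G [ 0.56   -0.2126  0.084 ] [ 0.5936  0.8225  0.0318  1.5573 -0.6635  1.2884  0.9248] [-1.3378  0.3703  0.2212]
[-0.051   0.0002 -0.0538]
```

Emit:
carry_out(
  commands=[
    [[0, 2, 0, -1.9, 0, 1.8, -0.2], [0, 2, 0, -1.9, 0, 1.8, -0.2], [0, 0, 0, 0, 0, 0, -0.2], [0, 0, 0, 0, 0, 0, 0.35], [0, 0, 0, 0, 0, 0, 0.35], [0, 0, 0, 0, 0, 0, 0.35], [0, 0, 0, 0, 0, 0, 0.35], [0, 0, 0, 0, 0, 0, 0.35], [0, 0, 0, 0, 0, 0, 0.35]],
  ],
)

```text
clock: 9.75
tool_pos: [0.5619, -0.1874, 0.0514]
tool_rot: [-1.804, -1.696, -0.779]
force: [-0.0, -0.0, 0.7]
finger_gap: 0.0621
finger_force: 0.0
```

Run:
```python
from h import *
np.set_printoptions(precision=2,suppress=True)
s=manip.state();R=Ro.from_rotvec(s["tool_rot"]);p=np.array(s["tool_pos"])
z=R.as_matrix()[:,2];print(z,p)
# retreat: straight back along tool, then above
print("up 150mm world in tool axes",R.inv().apply([0,-30,150]))
```

```text
[ 0.05  0.72 -0.69] [ 0.56 -0.19  0.05]
up 150mm world in tool axes [  88.3     2.36 -124.89]
```

Emit:
carry_out(
  commands=[
    [[0, 0, 0, 18, 0, -25, 0.5], [0, 0, 0, 18, 0, -25, 0.8], [0, 0, 0, 18, 0, -25, 1], [0, 0, 0, 18, 0, -25, 1], [0, 0, 0, 18, 0, -25, 1], [0, 0, 0, 0, 0, 0, 1]],
  ],
)

```text
clock: 10.25
tool_pos: [0.5613, -0.2186, 0.2084]
tool_rot: [-1.808, -1.703, -0.783]
force: [1.0, 0.3, 0.9]
finger_gap: 0.0915
finger_force: 0.0
```

Run:
```python
from h import *
np.set_printoptions(precision=2,suppress=True)
s=manip.state();print(s["tool_pos"],s["joint_positions"])
print(plan([.5045,.042,.16],tool(0,-4.7),16))
```

```text
[ 0.56 -0.22  0.21] [ 0.65  0.71  0.04  1.39 -0.66  1.58  0.81]
[ 0.01 -2.89  0.08 13.66 -4.71  9.64]
```

Emit:
carry_out(
  commands=[
    [[0, -2.9, 0.08, 13.7, -4.7, 9.6, 1], [0, -2.9, 0.08, 13.7, -4.7, 9.6, 1], [0, -2.9, 0.08, 13.7, -4.7, 9.6, 1], [0, -2.9, 0.08, 13.7, -4.7, 9.6, 1], [0, -2.9, 0.08, 13.7, -4.7, 9.6, 1], [0, -2.9, 0.08, 13.7, -4.7, 9.6, 1], [0, -2.9, 0.08, 13.7, -4.7, 9.6, 1], [0, -2.9, 0.08, 13.7, -4.7, 9.6, 1], [0, -2.9, 0.08, 13.7, -4.7, 9.6, 1], [0, -2.9, 0.08, 13.7, -4.7, 9.6, 1], [0, -2.9, 0.08, 13.7, -4.7, 9.6, 1], [0, -2.9, 0.08, 13.7, -4.7, 9.6, 1], [0, -2.9, 0.08, 13.7, -4.7, 9.6, 1], [0, -2.9, 0.08, 13.7, -4.7, 9.6, 1], [0, -2.9, 0.08, 13.7, -4.7, 9.6, 1], [0, -2.9, 0.08, 13.7, -4.7, 9.6, 1], [0, 0, 0, 0, 0, 0, 1], [0, 0, 0, 0, 0, 0, 1]],
  ],
)

```text
clock: 11.75
tool_pos: [0.5019, 0.0471, 0.1561]
tool_rot: [-2.301, -2.128, 0.004]
force: [0.2, -0.9, -0.9]
finger_gap: 0.0918
finger_force: 0.0
```

Run:
```python
from h import *
import cv2
np.set_printoptions(precision=4,suppress=True)
s=manip.state();print(s["joint_positions"],plan([.5045,.042,.16],tool(0,-4.7),1))
b0=cv2.imread("pics/side0.png").astype(int)
for n in("side","top"):
    im=viewer.snapshot(n)[:,:,::-1]; cv2.imwrite(f"pics/{n}1.png",im)
    hsv=cv2.cvtColor(im,cv2.COLOR_BGR2HSV)
    m=((hsv[:,:,1]<40)&(hsv[:,:,2]>85)).astype(np.uint8)
    poly=np.array([proj(n,np.array(q)) for q in((.484,-.29,.05),(.484,-.06,.05),(.64,-.06,.1),(.64,-.29,.1))]).astype(np.int32)
    k=np.zeros_like(m);cv2.fillPoly(k,[poly],1);m&=k
    for c in cv2.findContours(m,cv2.RETR_EXTERNAL,cv2.CHAIN_APPROX_NONE)[0]:
        if cv2.contourArea(c)>15:
            q=cv2.approxPolyDP(c,2.5,True)[:,0]
            print(n,cv2.contourArea(c),q.tolist(),[onz(n,u,.056)[:2].round(3).tolist() for u in q.astype(float)])
```

```text
[-0.2515  0.2965  0.0701  1.9294 -0.0317  0.9225 -0.2434] [-0.3951 -0.1806  0.2164 -4.8312  2.9502 -3.9777]
side 3381.5 [[335, 263], [314, 275], [340, 268], [338, 272], [312, 280], [311, 283], [324, 280], [321, 285], [297, 293], [294, 291], [296, 288], [308, 284], [291, 290], [343, 349], [356, 340], [345, 345], [340, 344], [343, 340], [375, 327], [390, 316], [383, 309], [365, 316], [366, 312], [381, 307], [369, 296], [353, 303], [358, 298], [347, 294], [357, 288], [341, 289], [357, 284]] [[0.633, -0.022], [0.559, -0.04], [0.632, -0.047], [0.618, -0.059], [0.544, -0.055], [0.536, -0.064], [0.57, -0.07], [0.553, -0.084], [0.487, -0.082], [0.484, -0.071], [0.494, -0.064], [0.527, -0.064], [0.48, -0.064], [0.48, -0.294], [0.519, -0.286], [0.49, -0.287], [0.483, -0.279], [0.495, -0.272], [0.579, -0.273], [0.63, -0.26], [0.631, -0.233], [0.581, -0.232], [0.591, -0.222], [0.631, -0.225], [0.63, -0.177], [0.583, -0.18], [0.603, -0.171], [0.589, -0.145], [0.623, -0.138], [0.587, -0.121], [0.632, -0.124]]
top 886.0 [[349, 238], [348, 257], [396, 261], [395, 242]] [[0.595, -0.119], [0.545, -0.116], [0.533, -0.242], [0.583, -0.241]]
```

The top-view mask gives the lying long leg at x 0.533–0.595, y −0.117 to −0.242. It is flat, full length and well inside the plate. Next is the knob: I'll narrow the opening to 40 mm so the inner finger clears the pivot cap.

Emit:
carry_out(
  commands=[
    [[-0.4, -0.2, 0.2, -4.8, 2.9, 0, -0.13], [0, 0, 0, 0, 0, 0, -0.13], [0, 0, 0, 0, 0, 0, -0.13], [0, 0, 0, 0, 0, 12, -0.13], [0, 0, 0, 0, 0, 12, -0.13], [0, 0, 0, 0, 0, 12, -0.13], [0, 0, 0, 0, 0, 12, -0.13], [0, 0, 0, 0, 0, 12, -0.13], [0, 0, 0, 0, 0, 12, -0.13], [0, 0, 0, 0, 0, 12, -0.13], [0, 0, 0, 0, 0, 10, -0.13], [0, 0, 0, 0, 0, 7, -0.13], [0, 0, 0, 0, 0, 0, -0.13]],
  ],
)

```text
clock: 12.93
tool_pos: [0.5044, 0.0392, 0.0541]
tool_rot: [2.316, 2.122, -0.002]
force: [0.0, -0.8, 0.0]
finger_gap: 0.0399
finger_force: 0.0
```

Emit:
carry_out(
  commands=[
    [[0, 0, 0, 3, 0, 0, -0.3], [0, 0, 0, 0, 0, 0, -0.5], [0, 0, 0, 0, 0, 0, -0.8], [0, 0, 0, 0, 0, 0, -0.9], [0, 0, 0, 0, 0, 0, -0.9], [0, 0, 0, 0, 0, 0, -0.9], [0, 0, 0, 0, 0, 0, -0.9]],
  ],
  squeeze=20,
)

```text
clock: 13.52
tool_pos: [0.5047, 0.043, 0.0558]
tool_rot: [2.315, 2.123, -0.001]
force: [-4.1, 1.6, 5.6]
finger_gap: 0.0176
finger_force: 20.0
```

Run:
```python
from h import *
np.set_printoptions(precision=3,suppress=True)
s=manip.state();R=Ro.from_rotvec(s["tool_rot"]);p=np.array(s["tool_pos"])
v=R.inv().apply(np.array([.565,.037,p[2]])-p);print(s["joint_positions"],v)
v=v*[1,1,0];v=v/np.linalg.norm(v)*.06;print(v)
print((v-Ro.from_euler("z",5,degrees=True).apply(v))*1e3)
```

```text
[-0.238  0.434  0.061  2.031 -0.04   0.678 -0.237] [-0.001  0.061  0.   ]
[-0.001  0.06   0.   ]
[5.226 0.299 0.   ]
```

Emit:
carry_out(
  commands=[
    [[0, 0, 5, 5.23, 0.3, 0, -0.9], [0, 0, 5, 5.23, 0.3, 0, -0.9], [0, 0, 5, 5.23, 0.3, 0, -0.9], [0, 0, 5, 5.23, 0.3, 0, -0.9], [0, 0, 5, 5.23, 0.3, 0, -0.9], [0, 0, 5, 5.23, 0.3, 0, -0.9], [0, 0, 5, 5.23, 0.3, 0, -0.9], [0, 0, 5, 5.23, 0.3, 0, -0.9], [0, 0, 5, 5.23, 0.3, 0, -0.9], [0, 0, 0, 0, 0, 0, -0.9]],
  ],
)

```text
clock: 14.35
tool_pos: [0.5278, 0.0837, 0.0558]
tool_rot: [2.953, 1.07, 0.002]
force: [-0.5, 1.5, 4.1]
finger_gap: 0.0172
finger_force: 20.0
```

Emit:
carry_out(
  commands=[
    [[0, 0, 5, 5.23, 0.3, 0, -0.9], [0, 0, 5, 5.23, 0.3, 0, -0.9], [0, 0, 5, 5.23, 0.3, 0, -0.9], [0, 0, 5, 5.23, 0.3, 0, -0.9], [0, 0, 5, 5.23, 0.3, 0, -0.9], [0, 0, 5, 5.23, 0.3, 0, -0.9], [0, 0, 4, 4.2, 0.2, 0, -0.9], [0, 0, 3, 3.1, 0.1, 0, -0.9], [0, 0, 0, 0, 0, 0, -0.9], [0, 0, 0, 0, 0, 0, -0.9]],
  ],
)

```text
clock: 15.18
tool_pos: [0.5633, 0.0961, 0.0558]
tool_rot: [3.139, 0.087, 0.003]
force: [-0.6, -3.4, 4.3]
finger_gap: 0.0175
finger_force: 20.0
```

Emit:
carry_out(
  commands=[
    [[0, 0, 2, 2, 0, 0, -0.9], [0, 0, 0, 2, 0, 0, -0.9], [0, 0, 0, 2, 0, 0, -0.9], [0, 0, 0, 0, 0, 0, -0.9], [0, 0, 0, 0, 0, 0, -0.9]],
  ],
)

```text
clock: 15.6
tool_pos: [0.5664, 0.0962, 0.0556]
tool_rot: [3.141, 0.032, -0.005]
force: [-10.6, -1.6, 13.4]
finger_gap: 0.0179
finger_force: 20.0
```

The −10.6 N in x shows the handle is against its stop. I'll release it and retreat.

Emit:
carry_out(
  commands=[
    [[0, 0, 0, -2.5, 0, 0, -0.9], [0, 0, 0, 0, 0, 0, -0.13], [0, 0, 0, 0, 0, 0, -0.13], [0, 0, 0, 0, 0, 0, -0.13], [0, 0, 0, 0, 0, 0, -0.13], [0, 0, 0, 0, 0, 0, -0.13], [0, 0, 0, 0, 0, -12, -0.13], [0, 0, 0, 0, 0, -20, -0.13], [0, 0, 0, 0, 0, -30, -0.13], [0, 0, 0, 0, 0, -30, -0.13], [0, 0, 0, 0, 0, -30, -0.13], [0, 0, 0, -41, 0, 0, -0.13], [0, 0, 0, -41, 0, 0, -0.13], [0, 0, 0, -41, 0, 0, -0.13], [0, 0, 0, -41, 0, 0, -0.13], [0, 0, 0, 0, 0, 0, -0.13], [0, 0, 0, 0, 0, 0, -0.13]],
  ],
)

```text
clock: 17.02
tool_pos: [0.4002, 0.0941, 0.1779]
tool_rot: [-3.14, -0.031, -0.001]
force: [0.4, -0.1, 0.5]
finger_gap: 0.0398
finger_force: 0.0
```

Run:
```python
from h import *
import cv2
np.set_printoptions(precision=4,suppress=True)
s=manip.state();print(s["force"])
for n in("side","top"):
    im=viewer.snapshot(n)[:,:,::-1]; cv2.imwrite(f"pics/{n}2.png",im)
    u=proj(n,np.array([.565,.097,.09])); e=proj(n,np.array([.565,.097,.105])).round().astype(int)
    m=(im.max(2)<45).astype(np.uint8); k=np.zeros_like(m); cv2.circle(k,tuple(int(v) for v in u),22,1,-1); m&=k
    k2,l,st,ce=cv2.connectedComponentsWithStats(m)
    print(n,"expected knob",u,[(st[i,4],ce[i]) for i in range(1,k2) if st[i,4]>8], "old", proj(n,np.array([.5045,.042,.09])))
hsv=cv2.cvtColor(im,cv2.COLOR_BGR2HSV);m=((hsv[:,:,1]<40)&(hsv[:,:,2]>85)).astype(np.uint8)[225:280,335:412]
for c in cv2.findContours(m,0,1)[0]:
    if cv2.contourArea(c)>200: print((cv2.approxPolyDP(c,2.5,True)[:,0]+[335,225]).tolist())
```

```text
[ 0.3911 -0.0899  0.5012]
side expected knob [290.293  237.5275] [] old [279.5674 253.964 ]
top expected knob [266.1542 248.8066] [(np.int32(29), array([266.3793, 249.3448]))] old [287.5488 272.1686]
[[349, 238], [348, 257], [396, 261], [395, 242]]
```

The top view shows the knob at (266.4,249.3), against an expected "on" position of (266.2,248.8). The bracket has not moved and the gripper is clear of everything, so I'm handing in.

```bash
python3 -c "
from bench import workorder
print(workorder.job_done())"
```

```text
the job is handed in; nothing more can be done
None
```

The job is handed in at about 17 s of the 62 s: the bracket was lowered to about 76° and released for the last few degrees, and now lies on its long leg on the plate. The handle was then turned to its "on" stop, and I have not seen the verdict.

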